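# Set a coupling collar on the flat of a stirrer drive shaft

### The arm

A 6-joint arm with a two-finger parallel gripper is mounted at the origin on a cart in front of the work surface, level with it; the furniture and walls round the work are solid. World frame = base frame: x ahead of the robot, y to its left, z up, the work surface at z = 0. Lengths are in mm, angles in rad, forces in N, time in s.
With the tool pointing down it reaches from about 300 to 775 mm from the base axis. Payload 14.6 kg.
Tool frame: the origin (TCP) lies midway between the tips of the shut fingers; the grasp point (between the pads) lies 19 mm behind it; z points along the fingers, y is the line along which they close (so a half turn about z gives the same grasp; the last joint's range is limited). The gripper opens to 94 mm and grips with 3 to 60 N. Pads are 16 mm wide; open, the fingers measure 119 mm over their backs; the gripper's body (75 mm by 177 mm) begins 78 mm behind the grasp point.
Start: joints at [-1.387, 0.3, 1.521, -0, 1.321, -0.067], TCP at [136.492, -532.784, 181.946] pointing down, gripper open.
Joint ranges: [-3.03, 3.03], [-0.79, 2.21], [0.23, 2.52], [-1.04, 4.18], [0, 3.07], [-2.55, 2.55]. Speed limits (rad/s): [2.22, 2.22, 2.57, 3.14, 3.14, 3.14].

### API

Orientations are given as [roll, pitch, yaw] about the fixed x, y, z axes, in that order (R = Rz(yaw) Ry(pitch) Rx(roll)).
In Python, from cell import manip, camera gives the robot as it stands.
- The arm moves only by the tool move_arm, never from a script. Its arguments are lists of equal length, an entry for each row: "dp": the shift along the world's x, y, z in mm, a list of three; "rotation": the turn, a rotation vector about the world's x, y, z in rad, a list of three; "hand": the opening, from 0 (shut) to 1 (fully open). A call has 1 to 10 rows; each row shifts and turns the commanded pose from where the row before left it; what a row does not reach is not made up. A row lasts 1/8 s, in which the tool goes at most 62.5 mm and 10.7 degrees, less where a joint would pass 70% of its speed; a pose out of reach is approached as far as the arm can. A call with a gripper value outside its range is refused whole. The fingers move at their own pace and stop on an object; "newtons" is the grip in N (left out, the last holds). Time passes only in rows, so rows that do not move let the fingers close. It gives the time, the measured TCP pose, the force, the opening and the grip force at its end, in the units of the state.
- manip.read_state(): the state, without advancing time (a new reading comes with each control period).
- camera(name): name is "scene" or "top"; returns a dict with "image" (400x640x3 uint8, red, green, blue), "fx", "fy", "cx", "cy" (pixels), "R" (3x3) and "t" (3): a world point X has camera coordinates R X + t. Camera axes: x right, y down, z forward; pixel columns grow to the right and rows downward; lengths in mm; the calibration is good to about 2 mm. A picture is of the moment at which its call begins. There is no depth.
- manip.sign_off(): hands the job in; it is judged then, once.
The state is a dict: "clock": time; "joints": joint angles; "qd": joint speeds; "effort": joint torques, N m; "eef_pos": TCP position; "eef_rot": TCP orientation; "wrist_force": force on the tool from outside, world axes, zero at the start; "moment": the same for the moment, N m; "finger_gap": finger opening in mm; "finger_force": force on a finger pad.
Only numpy, scipy, OpenCV 4.12 (cv2) and the standard library are available. Lean on these libraries where they do the work, as an engineer would, in place of code of your own. Each camera call takes 0.05 s, during which the arm holds its last target. There are 200 camera calls.

### The job

Grip the stirrer drive's upright shaft with one finger square on its bright flat, and turn it until the flat faces the orange key guide on the drive. Then fetch the aluminium collar, slip it over the shaft with its red set screw on the flat, all the way down to the shoulder, and finish while still gripping it there, screw facing the key guide. Leave the things standing around where they are.

Things in the scene. Friction and masses are not known exactly. Their poses are not given: they have to be found in the camera images.
- drive_unit: White stirrer drive, fixed, 130 (x) x 110 (y) x 55 mm high. Origin underneath, on the vertical shaft axis; z up. Orange key guide: two blocks with a 10 mm gap, 30 mm over all in y, top 70 mm up, at its -x edge 46 to 60 mm from the axis; an orange line on the top leads to it from the shaft. A dark boss round the axis (48 mm wide at the foot, 32 at the top) rises from 55 to 70 mm.
- drive_shaft (a joint): Angle of the upright shaft, rad: 0 when its flat faces the key guide (-x of the drive), growing counter-clockwise from above. Starts between 0.5 and 1.4. Friction of 0.06 N m keeps it where it is left. The shaft is dark, 20 mm diameter, from its shoulder (24 mm disc, 71 mm above the worktop) to its end 120 mm above it; the last 4 mm taper to 15 mm diameter.
- flat (a point): The bright flat on the shaft, 16 mm wide, from 70 to 116 mm above the worktop; this point is its middle, on its surface, 93 mm above the worktop and 5 mm from the shaft axis. Its own -x is the outward normal of the flat. Pads square on the flat and the round back measure 15 mm between them; across the round sides 20 mm.
- shaft_seat (a point): Point on the shaft axis at the shoulder, 71 mm above the worktop, where the collar's underside comes to rest. Does not turn with the shaft.
- shaft_top (a point): Point on the shaft axis at the shaft's upper end, 120 mm above the worktop.
- collar_center (a point): Centre (half-way up) of the loose aluminium collar: 40 mm diameter, 34 mm high, through bore 23 mm, 0.14 to 0.28 kg, lying with the bore upright. z up along the bore, -x towards the set screw. Two wrench flats, 24 mm long, 42 mm apart, full height, on its +y and -y sides: grip there. Seated, this point is 88 mm above the worktop, on the shaft axis.
- collar: The same collar; origin at the centre of its underside, same axes. Inside, the screw's tip pad (8 mm wide, nearly full height) stands 6.5 mm from the bore axis on the -x side, so the collar goes down the shaft only with the pad over the shaft's flat (within about 0.3 rad); otherwise it stops on the shaft's end.
- screw_head (a point): Outer end of the collar's red set screw, 11 mm diameter, 29 mm from the bore axis towards the collar's -x, half-way up.
- tape_1: Roll of masking tape lying flat, 100 mm across, 25 mm high; bystander. Origin under its centre.
- timer: White bench timer, 73 x 65 x 19 mm; bystander.
- media: Clear bottle with yellow cap, 71 mm diameter, 132 mm high; bystander.
- film: Small dark blue carton, 60 x 118 x 56 mm; bystander.
- tube_rack: Green micro tube rack, 70 x 138 x 41 mm; bystander.
Things that resemble listed ones, but are neither listed nor needed, are in the scene too. There is more than one size of the collar; the job needs the middle-sized.

How it is judged (in metres and radians):
On the way, in this order (a step that is already met when the one before it is completed fails the run):
1. the fingers grip the shaft on its flat, and the flat faces the key guide (within 0.21 rad) (value of joint drive_shaft between -0.21 and 0.21 rad and contact force between the fingers and shaft_flat above 2 N), for 0.2 s.
2. the collar is on the shaft, down at the shoulder (horizontal distance between collar_center and shaft_seat below 0.004 m and z of collar_center in the frame of drive_unit between 0.084 and 0.092 m), for 0.2 s.
At the end, for the whole second after the job is handed in: Collar on the shoulder (height and centre within 4 mm, upright within 0.08 rad), set screw on the flat and towards the key guide (collar and shaft each within 0.21 rad of it), at rest, the fingers still gripping it (over 3 N) (all of step 2 and value of joint drive_shaft between -0.21 and 0.21 rad and angle between the z axis of collar_center and the z axis of drive_unit, either way round below 0.08 rad and angle between the x axis of collar_center and the x axis of drive_unit, either way round below 0.21 rad and x of screw_head in the frame of drive_unit below -0.02 m and contact force between the fingers and collar above 3 N and linear speed of collar below 0.02 m/s); the arm keeps its last pose, push and grip.
It fails at once if a bystander is moved more than 30 mm (distance of any of tape_1, timer, media, film, tube_rack from where it was at the start of the episode above 0.03 m).
It also fails if it takes over 51 s, if anything falls off the work surface, if the arm or the gripper's body presses on something with over 40 N, if the wrist force passes 120 N, or if a joint passes its speed limit or range.

## Working session

There is one attempt and no reset: what is moved stays moved. The work goes in short steps, Python scripts to look and compute and a tool call to move; the robot and the scene stay as the last step left them, time stands still between calls to the robot, and variables do not carry over. Pictures are saved under pics/ and viewed, at most 10 in all, crops included, and the job is handed in when it is done.

Besides the shell and the picture viewer there is one more tool, called after "Emit:" by a JSON object that holds its "fn" and its "kwargs", one argument or row to a line. move_arm: Moves the arm, as the interface text tells. Its arguments: {"type":"object","properties":{"dp":{"type":"array","items":{"type":"array","items":{"type":"number"}}},"rotation":{"type":"array","items":{"type":"array","items":{"type":"number"}}},"hand":{"type":"array","items":{"type":"number"}},"newtons":{"type":"number"}},"required":["dp","rotation","hand"]}

```bash
ls; mkdir -p pics
python3 - <<'E'
from cell import manip, camera
import cv2,pickle
d={}
for n in("scene","top"):
    c=camera(n); d[n]=c; cv2.imwrite(f"pics/{n}0.png",c["image"][:,:,::-1]); print(n,c["fx"],c["cx"],c["cy"],c["R"],c["t"])
pickle.dump(d,open("cam0.pkl","wb"))
print(manip.read_state())
E
```

```text
pics
scene 477.6238393960245 313.68756571733826 201.26623691860635 [[-0.79136812 -0.61118738  0.01365607]
 [-0.43557656  0.54803102 -0.71409738]
 [ 0.42896335 -0.57106216 -0.69991317]] [ 434.96002425  332.29918145 1007.3578875 ]
top 446.7162055500065 326.6224037346444 194.65549457604058 [[-0.00207881 -0.99991669 -0.01273957]
 [-0.98088946  0.00451748 -0.19451341]
 [ 0.19455476  0.01209176 -0.98081713]] [ -21.5566376   591.08977537 1243.7223707 ]
{'clock': 0.1, 'joints': array([-1.38658968e+00,  3.00389860e-01,  1.52148860e+00,  2.79304528e-05,
        1.32070089e+00, -6.65934327e-02]), 'qd': array([ 0.00075531, -0.00143495, -0.00210053, -0.00177333,  0.00096705,
       -0.00018314]), 'effort': array([ 9.48031011e-04, -5.32642365e+01, -3.53283298e+01,  7.09566800e-02,
        2.34782853e-02, -4.16385399e-05]), 'eef_pos': array([ 136.46175774, -532.54845791,  181.4700249 ]), 'eef_rot': array([-3.14060995e+00, -9.26536048e-05,  2.50793106e-01]), 'wrist_force': array([ 0.31271312, -0.08481619,  0.46118273]), 'moment': array([-0.00462946,  0.00508723,  0.02571536]), 'finger_force': 0.0, 'finger_gap': 94.34542748715128}
```

View pics/scene0.png

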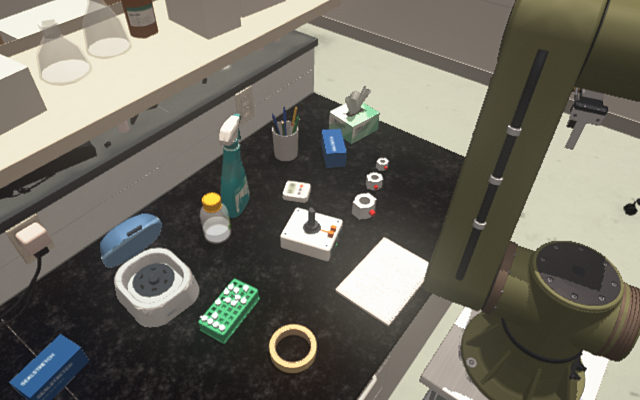

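View pics/top0.png

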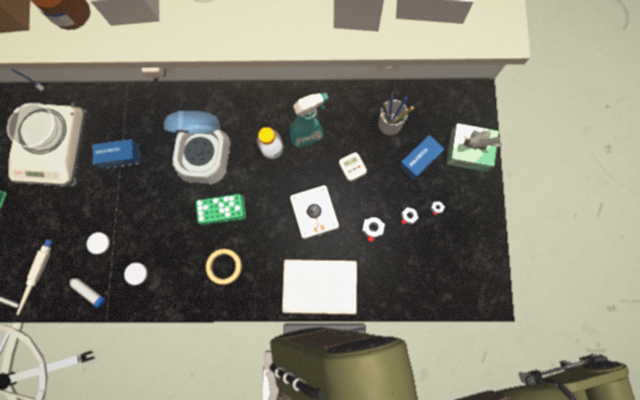

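The scene view shows the drive at about (312,232) with the shaft tip at (311,209). The three collars are at (364,206), (374,181) and (383,163), and the middle one is the target. In the top view the drive is at (315,211) and the middle collar at (410,215). I'll zoom in on both areas next.

```bash
cat > h.py <<'E'
import numpy as np,cv2
def ray(c,u,v):
    d=np.array([(u-c["cx"])/c["fx"],(v-c["cy"])/c["fy"],1.]); R=np.array(c["R"]); return -R.T@c["t"],R.T@d
def onz(c,u,v,z):
    o,d=ray(c,u,v); return o+d*(z-o[2])/d[2]
def proj(c,X):
    p=np.array(c["R"])@X+c["t"]; return c["fx"]*p[0]/p[2]+c["cx"],c["fy"]*p[1]/p[2]+c["cy"]
def tri(a,ua,b,ub):
    (o,d),(p,e)=ray(a,*ua),ray(b,*ub)
    s=np.linalg.lstsq(np.c_[d,-e],p-o,rcond=None)[0]; A,B=o+s[0]*d,p+s[1]*e
    return (A+B)/2,np.linalg.norm(A-B)
E
python3 - <<'E'
import pickle,cv2,numpy as np
from h import *
d=pickle.load(open("cam0.pkl","rb")); s,t=d["scene"],d["top"]
def crop(im,x,y,w,h,k): return cv2.resize(im[y:y+h,x:x+w,::-1],None,fx=k,fy=k,interpolation=cv2.INTER_CUBIC)
a=np.hstack([crop(t["image"],285,180,66,50,6),crop(s["image"],278,200,66,50,6)])
b=np.hstack([crop(t["image"],355,190,66,50,6),crop(s["image"],340,150,66,50,6)])
cv2.imwrite("pics/z1.png",np.vstack([a,b]))
for n,c,box in(("top",t,(280,180,460,250)),("scene",s,(275,150,400,265))):
    x0,y0,x1,y1=box; im=c["image"]; hsv=cv2.cvtColor(im,cv2.COLOR_RGB2HSV)
    for nm,m in(("red",((hsv[...,0]<6)|(hsv[...,0]>172))&(hsv[...,1]>150)&(hsv[...,2]>80)),("orange",(hsv[...,0]>7)&(hsv[...,0]<20)&(hsv[...,1]>130)&(hsv[...,2]>80)),("white",(hsv[...,1]<60)&(hsv[...,2]>110))):
        k=np.zeros(m.shape,np.uint8); k[y0:y1,x0:x1]=m[y0:y1,x0:x1]
        N,L,S,C=cv2.connectedComponentsWithStats(k)
        for i in range(1,N):
            if S[i,4]>5: print(n,nm,S[i],C[i].round(1), onz(c,*C[i],17 if nm!="orange" else 65).round(0))
E
```

```text
top red [433 212   4   4  11] [434.5 213.6] [ 540. -343.   17.]
top red [401 220   5   4  16] [402.8 221.6] [ 517. -249.   17.]
top red [368 237   6   5  24] [370.4 238.7] [ 466. -152.   17.]
top white [ 290  185   49   54 1725] [313.9 211.1] [549.  15.  17.]
top white [431 201  14  12 119] [437.5 206.5] [ 562. -354.   17.]
top white [402 207  17  17 189] [409.7 214.9] [ 537. -270.   17.]
top white [362 217  23  21 314] [373.1 226.6] [ 502. -160.   17.]
scene red [384 166   3   3   6] [385.2 167.2] [ 542. -338.   17.]
scene red [374 185   4   4  12] [375.5 186.5] [ 519. -248.   17.]
scene red [369 210   7   5  23] [372. 212.] [ 472. -156.   17.]
scene orange [328 225   8  12  49] [331.7 230.6] [494.   2.  65.]
scene white [376 158  13  12 110] [381.7 163. ] [ 561. -348.   17.]
scene white [366 172  17  18 216] [373.8 180. ] [ 538. -269.   17.]
scene white [283 180  28  23 500] [296.3 191.1] [684. -93.  17.]
scene white [352 193  25  26 468] [363.2 205.1] [ 505. -164.   17.]
scene white [ 280  207   63   54 1959] [309.6 234.2] [555.  11.  17.]
scene white [310 208   4   4  12] [311.3 209.7] [605. -62.  17.]
scene white [358 237  42  28 773] [382.7 253.6] [373. -51.  17.]
```

View pics/z1.png

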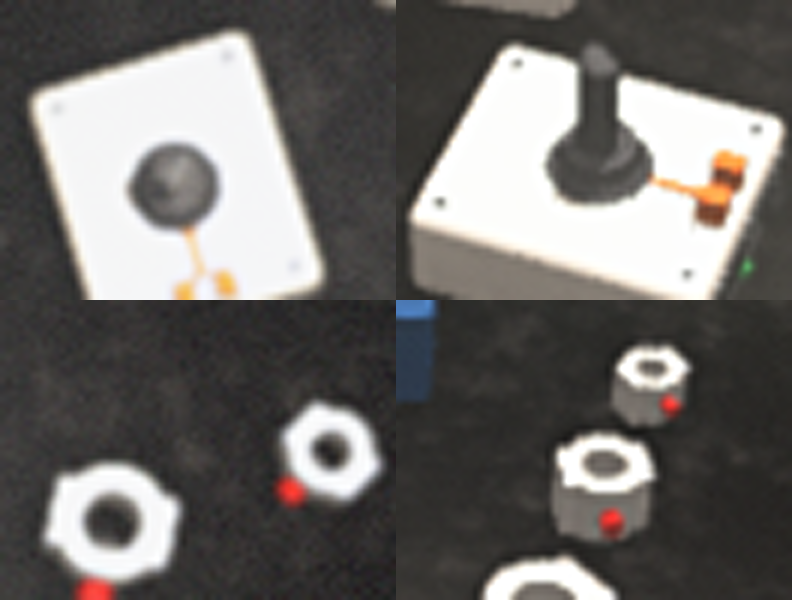

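The crops show the middle collar's bore at top-view pixel (410.2,214.8) and its screw pointing down and left. The orange guide sits below the shaft, and the boss is centred near (313.8,211). Next I need the drive outline and the direction of the flat.

Run:
```python
import pickle,cv2,numpy as np
from h import *
d=pickle.load(open("cam0.pkl","rb")); s,t=d["scene"],d["top"]
def crop(im,x,y,w,h,k):
    c=cv2.resize(im[y:y+h,x:x+w,::-1],None,fx=k,fy=k,interpolation=cv2.INTER_CUBIC).astype(float); return np.clip((c-15)*2.2,0,255).astype(np.uint8)
cv2.imwrite("pics/z2.png",np.hstack([crop(t["image"],300,196,30,30,13),crop(s["image"],300,205,30,30,13)]))
# drive outline
im=t["image"]; hsv=cv2.cvtColor(im,cv2.COLOR_RGB2HSV); m=np.zeros(im.shape[:2],np.uint8)
m[180:245,282:345]=(((hsv[...,2]>100))[180:245,282:345])
cn=max(cv2.findContours(m,cv2.RETR_EXTERNAL,cv2.CHAIN_APPROX_NONE)[0],key=cv2.contourArea)
P=np.array([onz(t,*p[0],55)[:2] for p in cn]).astype(np.float32)
r=cv2.minAreaRect(P); print("drive",r)
# boss dark area centre
b=((im.max(2)<100)&(cv2.drawContours(np.zeros_like(m),[cn],-1,1,-1)>0)).astype(np.uint8)
N,L,S,C=cv2.connectedComponentsWithStats(b); i=1+S[1:,4].argmax(); print("boss",S[i],C[i],onz(t,*C[i],65))
o=((hsv[...,0]>5)&(hsv[...,0]<25)&(hsv[...,1]>120)); o[:220]=0;o[245:]=0;o[:,:300]=0;o[:,335:]=0
v,u=np.nonzero(o); print("orange",u.mean(),v.mean(),onz(t,u.mean(),v.mean(),66))
# collar
print("bore top",onz(t,410.2,214.8,34),onz(s,374.8,177.3,34),tri(t,(410.2,214.8),s,(374.8,177.3)))
print("screw",tri(t,(402.8,221.6),s,(375.5,186.5)))
m=np.zeros(im.shape[:2],np.uint8); m[200:232,395:425]=((hsv[...,1]<60)&(hsv[...,2]>130))[200:232,395:425]
cn=max(cv2.findContours(m,cv2.RETR_EXTERNAL,cv2.CHAIN_APPROX_NONE)[0],key=cv2.contourArea)
P=np.array([onz(t,*p[0],34)[:2] for p in cn]).astype(np.float32); print("collar",cv2.minAreaRect(P),cv2.minEnclosingCircle(P))
```

```text
drive ((541.615966796875, 12.808624267578125), (139.9334716796875, 115.53499603271484), 17.16339111328125)
boss [307 207  11  10  37] [310.64864865 212.35135135] [537.9290232   22.44448703  65.        ]
orange 318.6363636363636 228.1818181818182 [491.98420814  -0.63218613  66.        ]
bore top [ 534.35239116 -268.41902983   34.        ] [ 533.1090805  -263.08126497   34.        ] (array([ 535.71511278, -269.24855594,   28.13533481]), np.float64(1.0337567985799612))
screw (array([ 517.75320221, -248.14753897,   17.5335759 ]), np.float64(2.5766734499091632))
collar ((534.5890502929688, -267.08514404296875), (43.062538146972656, 42.483463287353516), 44.04036331176758) ((535.0426635742188, -267.06256103515625), 23.665111541748047)
```

View pics/z2.png

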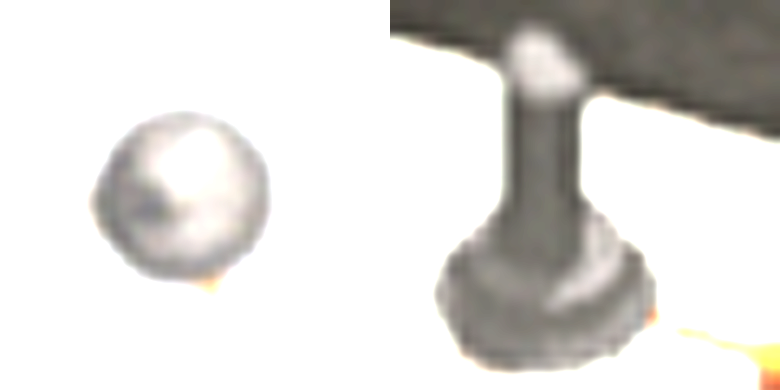

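The stretched crop shows the boss circle centred at top-view pixel (314.1,211.2). In the scene view the shaft is slightly cut away on its right side, which puts the flat at an angle of about 0.9. The drive yaw is about 17°. I'll move over the shaft now.

Emit:
{"fn": "move_arm", "kwargs": {
  "dp": [
    [27, 36.4, 1],
    [27, 36.4, 1],
    [27, 36.4, 1],
    [27, 36.4, 1],
    [27, 36.4, 1],
    [27, 36.4, 1],
    [27, 36.4, 1],
    [27, 36.4, 1],
    [27, 36.4, 1],
    [27, 36.4, 1]
  ],
  "rotation": [
    [0, 0, 0.168],
    [0, 0, 0.168],
    [0, 0, 0.168],
    [0, 0, 0.168],
    [0, 0, 0.168],
    [0, 0, 0.168],
    [0, 0, 0.168],
    [0, 0, 0.168],
    [0, 0, 0.168],
    [0, 0, 0.168]
  ],
  "hand": [1, 1, 1, 1, 1, 1, 1, 1, 1, 1]
}}

```text
clock: 1.35
eef_pos: [407.1, -167.4, 191.9]
eef_rot: [-3.141, -0.0, 1.936]
wrist_force: [0.1, -0.6, -0.4]
finger_gap: 94.0
finger_force: 0.0
```

Run:
```python
import pickle,numpy as np,cv2
from h import *
d=pickle.load(open("cam0.pkl","rb")); s,t=d["scene"],d["top"]
print("boss z62",onz(t,314.1,211.2,62),"shaft top scene",onz(s,311.8,209.2,119))
A=np.array([541.5,12.8])
for n,c in d.items():
  print(n,"predicted foot/top",proj(c,np.r_[A,71]),proj(c,np.r_[A,120]))
print(t["image"][200:223,304:326].mean(2).astype(int))
print(s["image"][205:226,303:325].mean(2).astype(int))
```

```text
boss z62 [541.72050254  12.64666804  62.        ] shaft top scene [544.71152955  16.45316103 119.        ]
scene predicted foot/top (np.float64(313.5181736170122), np.float64(222.5693487402731)) (np.float64(313.7914296147723), np.float64(208.6520528435504))
top predicted foot/top (np.float64(313.91981904738645), np.float64(210.7792573615175)) (np.float64(313.1976733823214), np.float64(207.95122041756107))
[[245 245 245 245 245 245 245 245 245 245 245 245 245 245 245 245 245 245
  246 245 245 245]
 [245 245 245 245 245 245 246 246 246 247 247 246 246 246 245 245 246 245
  245 245 246 246]
 [245 245 245 245 246 246 247 247 247 248 248 247 248 247 247 246 246 245
  245 245 245 245]
 [245 245 245 246 246 248 246 237 223 216 215 220 229 240 247 247 246 246
  245 245 245 245]
 [245 245 246 247 247 235 205 168 145 132 129 141 154 188 228 246 248 246
  246 245 245 245]
 [245 246 247 247 234 184 133 113 112 115 114 121 119 124 168 223 246 248
  246 246 245 245]
 [245 247 248 238 180 125  99 111 120 122 134 147 133 116 117 164 228 246
  247 246 245 245]
 [246 247 247 213 133  93  98 115 126 13
[... 2702 characters left out ...]
8  90 246 255 254 252 252 252
  252 252 252 252]
 [252 252 254 255 252 133  64  64  68  66  58  86 230 255 255 254 252 252
  252 252 252 252]
 [252 253 255 255 221 108  62  65  67  68  62  62 130 231 255 255 253 252
  252 252 252 252]
 [253 255 255 232 137  72  62  67  68  68  63  64  97 126 203 255 255 253
  252 252 252 252]
 [255 255 220 141  93  66  64  68  69  68  66  70 108 108 143 253 255 255
  253 252 252 252]
 [255 225 128 103  82  67  66  68  68  69  65  71 112 107 114 140 223 255
  255 253 252 252]
 [229 130  83  80  76  69  66  67  66  68  66  74 110 106 110  81 126 254
  255 253 252 252]
 [178  89  68  77  80  79  73  70  70  67  69  89 109 120 104  74  99 191
  255 254 252 252]]
```

In the scene view the shaft is about 15.7 mm wide, so the flat is nearly side-on there. That puts its angle at about 0.52. Averaging the two views puts the shaft axis at about (543,14).

Emit:
{"fn": "move_arm", "kwargs": {
  "dp": [
    [27.5, 36.6, 0],
    [27.5, 36.6, 0],
    [27.5, 36.6, 0],
    [27.5, 36.6, 0],
    [27.5, 36.6, 0],
    [0, 0, -30],
    [0, 0, -30],
    [0, 0, 0]
  ],
  "rotation": [
    [0, 0, 0.091],
    [0, 0, 0.091],
    [0, 0, 0.091],
    [0, 0, 0.091],
    [0, 0, 0.091],
    [0, 0, 0],
    [0, 0, 0],
    [0, 0, 0]
  ],
  "hand": [0.6, 0.6, 0.6, 0.6, 0.6, 0.6, 0.6, 0.6]
}}

```text
clock: 2.35
eef_pos: [542.8, 14.3, 130.1]
eef_rot: [-3.139, -0.003, 2.386]
wrist_force: [0.1, -0.6, 0.1]
finger_gap: 56.3
finger_force: 0.0
```

Run:
```python
from cell import camera
import cv2,numpy as np
s=camera("scene")["image"][170:245,275:345,::-1];t=camera("top")["image"][175:250,280:350,::-1]
cv2.imwrite("pics/a1.png",np.hstack([cv2.resize(x,None,fx=5,fy=5,interpolation=cv2.INTER_CUBIC) for x in(s,t)]))
```

```text
(no output)
```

View pics/a1.png

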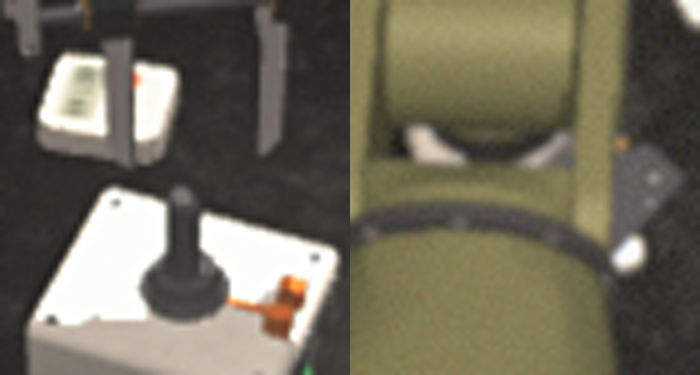

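The fingers straddle the shaft, with their tips at scene pixels (299,203) and (328,201) and the shaft at column 312. I'll shift about 3 mm, go down and close gently.

Emit:
{"fn": "move_arm", "kwargs": {
  "dp": [
    [3.2, 2.7, 0],
    [0, 0, -17],
    [0, 0, -17],
    [0, 0, -17],
    [0, 0, 0],
    [0, 0, 0],
    [0, 0, 0],
    [0, 0, 0],
    [0, 0, 0],
    [0, 0, 0]
  ],
  "rotation": [
    [0, 0, 0.005],
    [0, 0, 0],
    [0, 0, 0],
    [0, 0, 0],
    [0, 0, 0],
    [0, 0, 0],
    [0, 0, 0],
    [0, 0, 0],
    [0, 0, 0],
    [0, 0, 0]
  ],
  "hand": [0.6, 0.5, 0.4, 0.35, 0.3, 0.25, 0.2, 0.15, 0.1, 0.05],
  "newtons": 8
}}

```text
clock: 3.7
eef_pos: [547.0, 16.5, 81.4]
eef_rot: [-3.141, 0.0, 2.391]
wrist_force: [-4.2, -2.3, 3.2]
finger_gap: 16.3
finger_force: 8.0
```

Emit:
{"fn": "move_arm", "kwargs": {
  "dp": [
    [-0.7, -0.5, 0],
    [0, 0, 0],
    [0, 0, 0],
    [0, 0, 0]
  ],
  "rotation": [
    [0, 0, 0],
    [0, 0, 0],
    [0, 0, 0],
    [0, 0, 0]
  ],
  "hand": [0, 0, 0, 0],
  "newtons": 30
}}

```text
clock: 4.2
eef_pos: [547.0, 16.5, 81.4]
eef_rot: [3.141, 0.001, 2.391]
wrist_force: [3.5, 1.0, 5.4]
finger_gap: 15.9
finger_force: 30.0
```

Emit:
{"fn": "move_arm", "kwargs": {
  "dp": [
    [0, 0, 0],
    [0, 0, 0],
    [0, 0, 0],
    [0, 0, 0],
    [0, 0, 0],
    [0, 0, 0]
  ],
  "rotation": [
    [0, 0, 0],
    [0, 0, 0.1],
    [0, 0, 0],
    [0, 0, 0],
    [0, 0, 0],
    [0, 0, 0]
  ],
  "hand": [0.4, 0.4, 0.4, 0.2, 0, 0],
  "newtons": 8
}}

```text
clock: 4.95
eef_pos: [546.8, 16.9, 80.9]
eef_rot: [3.14, 0.0, 2.49]
wrist_force: [2.9, 2.4, -0.8]
finger_gap: 15.6
finger_force: 8.0
```

Emit:
{"fn": "move_arm", "kwargs": {
  "dp": [
    [0.5, 0.3, 0],
    [0, 0, 0],
    [0, 0, 0],
    [0, 0, 0],
    [0, 0, 0],
    [0, 0, 0],
    [0, 0, 0]
  ],
  "rotation": [
    [0, 0, 0],
    [0, 0, 0.08],
    [0, 0, 0],
    [0, 0, 0],
    [0, 0, 0],
    [0, 0, 0],
    [0, 0, 0]
  ],
  "hand": [0.4, 0.4, 0.4, 0.2, 0, 0, 0],
  "newtons": 8
}}

```text
clock: 5.82
eef_pos: [547.1, 16.9, 81.0]
eef_rot: [3.141, 0.0, 2.571]
wrist_force: [1.0, 2.1, -1.3]
finger_gap: 15.3
finger_force: 8.0
```

Emit:
{"fn": "move_arm", "kwargs": {
  "dp": [
    [0, 0, 0],
    [0, 0, 0],
    [0.2, -0.3, 0],
    [0.2, -0.3, 0],
    [0.2, -0.3, 0],
    [0.2, -0.3, 0],
    [0.2, -0.2, 0],
    [0, 0, 0],
    [0, 0, 0],
    [0, 0, 0]
  ],
  "rotation": [
    [0, 0, 0],
    [0, 0, 0],
    [0, 0, -0.14],
    [0, 0, -0.14],
    [0, 0, -0.14],
    [0, 0, -0.14],
    [0, 0, -0.14],
    [0, 0, 0],
    [0, 0, 0],
    [0, 0, 0]
  ],
  "hand": [0, 0, 0, 0, 0, 0, 0, 0, 0, 0],
  "newtons": 25
}}

```text
clock: 7.08
eef_pos: [548.3, 15.7, 81.0]
eef_rot: [3.141, -0.0, 1.871]
wrist_force: [4.9, 6.5, -2.3]
finger_gap: 14.4
finger_force: 25.0
```

The 14.4 mm gap confirms a square grip on the flat, and the flat now faces the guide. Next I'll grip lightly across the round sides to locate the axis in the other direction.

Emit:
{"fn": "move_arm", "kwargs": {
  "dp": [
    [0, 0, 0],
    [-2.4, -0.7, 0],
    [0, 0, 0],
    [0, 0, 0],
    [0, 0, 0],
    [0, 0, 0],
    [0, 0, 0],
    [0, 0, 0],
    [0, 0, 0],
    [0, 0, 0]
  ],
  "rotation": [
    [0, 0, 0],
    [0, 0, 0],
    [0, 0, 0.174],
    [0, 0, 0.174],
    [0, 0, 0.174],
    [0, 0, 0.174],
    [0, 0, 0.174],
    [0, 0, 0.174],
    [0, 0, 0.174],
    [0, 0, 0.174]
  ],
  "hand": [0.5, 0.5, 0.5, 0.5, 0.5, 0.5, 0.5, 0.5, 0.5, 0.5],
  "newtons": 5
}}

```text
clock: 8.32
eef_pos: [545.3, 14.3, 80.9]
eef_rot: [-3.141, -0.0, -3.015]
wrist_force: [0.1, 0.7, 0.2]
finger_gap: 47.2
finger_force: 0.0
```

Emit:
{"fn": "move_arm", "kwargs": {
  "dp": [
    [0, 0, 0],
    [0, 0, 0],
    [0, 0, 0],
    [0, 0, 0],
    [0, 0, 0],
    [0, 0, 0],
    [0, 0, 0]
  ],
  "rotation": [
    [0, 0, 0.174],
    [0, 0, 0],
    [0, 0, 0],
    [0, 0, 0],
    [0, 0, 0],
    [0, 0, 0],
    [0, 0, 0]
  ],
  "hand": [0.5, 0.4, 0.3, 0.2, 0.1, 0, 0],
  "newtons": 5
}}

```text
clock: 9.2
eef_pos: [545.5, 14.7, 80.9]
eef_rot: [3.141, -0.0, -2.847]
wrist_force: [-1.3, 0.8, 1.5]
finger_gap: 19.9
finger_force: 5.0
```

The gap is 19.9 mm, and both grips put the axis at about (545.9,14.9). I'll go to the collar and grip it first across the screw and back, which should measure 49 mm. That fixes its centre along that axis.

Emit:
{"fn": "move_arm", "kwargs": {
  "dp": [
    [0, 0, 0],
    [0, 0, 10],
    [0, 0, 50],
    [-0.74, -18.5, 0],
    [-0.74, -18.5, 0],
    [-0.74, -18.5, 0],
    [-0.74, -18.5, 0],
    [-0.74, -18.5, 0],
    [-0.74, -18.5, 0],
    [-0.74, -18.5, 0]
  ],
  "rotation": [
    [0, 0, 0],
    [0, 0, 0],
    [0, 0, 0],
    [0, 0, -0.1775],
    [0, 0, -0.1775],
    [0, 0, -0.1775],
    [0, 0, -0.1775],
    [0, 0, -0.1775],
    [0, 0, -0.1775],
    [0, 0, -0.1775]
  ],
  "hand": [0.5, 0.5, 0.7, 1, 1, 1, 1, 1, 1, 1]
}}

```text
clock: 10.45
eef_pos: [540.5, -115.6, 141.7]
eef_rot: [3.141, 0.001, 2.188]
wrist_force: [0.0, -0.3, -0.2]
finger_gap: 94.1
finger_force: 0.0
```

Emit:
{"fn": "move_arm", "kwargs": {
  "dp": [
    [-0.74, -18.5, 0],
    [-0.74, -18.5, 0],
    [-0.74, -18.5, 0],
    [-0.74, -18.5, 0],
    [-0.74, -18.5, 0],
    [-0.74, -18.5, 0],
    [-0.74, -18.5, 0],
    [-0.74, -18.5, 0],
    [0, 0, -45],
    [0, 0, 0]
  ],
  "rotation": [
    [0, 0, -0.1775],
    [0, 0, -0.1775],
    [0, 0, -0.1775],
    [0, 0, -0.1775],
    [0, 0, -0.1775],
    [0, 0, -0.1775],
    [0, 0, -0.1775],
    [0, 0, -0.1775],
    [0, 0, 0],
    [0, 0, 0]
  ],
  "hand": [1, 1, 1, 1, 1, 1, 1, 1, 1, 1]
}}

```text
clock: 11.7
eef_pos: [533.1, -262.3, 93.9]
eef_rot: [-3.137, 0.001, 0.774]
wrist_force: [0.9, -0.2, 1.1]
finger_gap: 94.0
finger_force: 0.0
```

Run:
```python
from cell import camera
import cv2,numpy as np
s=camera("scene")["image"][130:230,310:420,::-1]
c=camera("top")["image"][170:270,355:465,::-1]
cv2.imwrite("pics/a2.png",np.hstack([cv2.resize(x,None,fx=3.6,fy=3.6,interpolation=cv2.INTER_CUBIC) for x in(s,c)]))
```

```text
(no output)
```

View pics/a2.png

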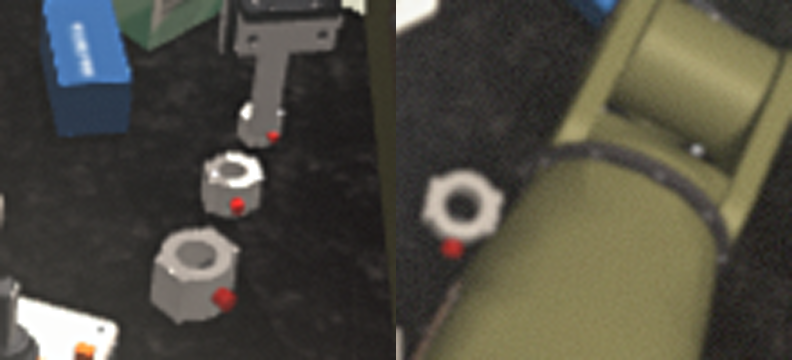

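The fingers are lined up in front of the collar, which is at scene pixel (374.5,181). A shift of about 2 mm sideways is needed before going down.

Emit:
{"fn": "move_arm", "kwargs": {
  "dp": [
    [-1, -1.8, -20],
    [0, 0, -25],
    [0, 0, -25],
    [0, 0, -17],
    [0, 0, 0],
    [0, 0, 0],
    [0, 0, 0],
    [0, 0, 0],
    [0, 0, 0],
    [0, 0, 0]
  ],
  "rotation": [
    [0, 0, 0],
    [0, 0, 0],
    [0, 0, 0],
    [0, 0, 0],
    [0, 0, 0],
    [0, 0, 0],
    [0, 0, 0],
    [0, 0, 0],
    [0, 0, 0],
    [0, 0, 0]
  ],
  "hand": [1, 1, 1, 1, 0.8, 0.65, 0.5, 0.4, 0.4, 0.4],
  "newtons": 5
}}

```text
clock: 13.05
eef_pos: [533.7, -264.8, 9.1]
eef_rot: [3.141, -0.0, 0.774]
wrist_force: [1.5, -0.6, 0.5]
finger_gap: 39.0
finger_force: 0.8
```

Run:
```python
from cell import camera,manip
import cv2,numpy as np
s=camera("scene")["image"][140:215,335:415,::-1]
cv2.imwrite("pics/a3.png",cv2.resize(s,None,fx=7,fy=7,interpolation=cv2.INTER_CUBIC))
st=manip.read_state(); print(st["finger_gap"],st["finger_force"],st["eef_pos"])
```

```text
38.583789694762515 5.000132164204842 [ 533.64492893 -264.82352063    9.10414382]
```

View pics/a3.png

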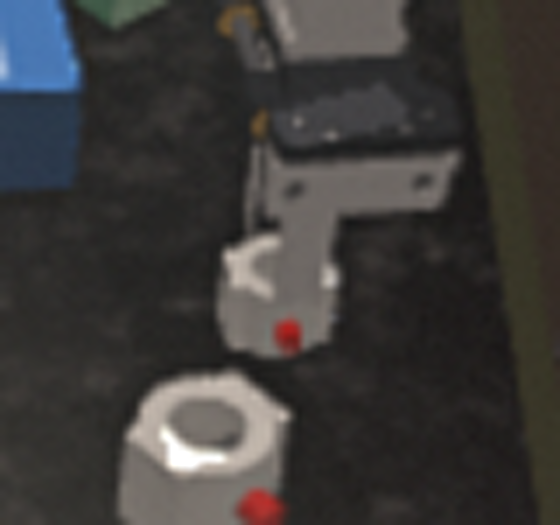

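The tip of the finger sits just above the red screw, at about crop pixel (288,335). So the pads passed over the screw and are holding the 40 mm round body, which centres the collar along this axis. I'll release, turn 90° onto the wrench flats, go lower and grip.

Emit:
{"fn": "move_arm", "kwargs": {
  "dp": [
    [0, 0, 0],
    [0, 0, 0],
    [0, 0, 0],
    [0, 0, 0],
    [0, 0, 0],
    [0, 0, 0],
    [0, 0, 0],
    [0, 0, 0],
    [0, 0, 0],
    [0, 0, 0]
  ],
  "rotation": [
    [0, 0, 0],
    [0, 0, 0.1],
    [0, 0, 0.17],
    [0, 0, 0.17],
    [0, 0, 0.17],
    [0, 0, 0.17],
    [0, 0, 0.17],
    [0, 0, 0.17],
    [0, 0, 0.17],
    [0, 0, 0.17]
  ],
  "hand": [0.75, 0.75, 0.75, 0.75, 0.75, 0.75, 0.75, 0.75, 0.75, 0.75]
}}

```text
clock: 14.35
eef_pos: [533.4, -264.6, 8.8]
eef_rot: [-3.141, -0.0, 2.24]
wrist_force: [-0.4, -0.2, 0.6]
finger_gap: 70.2
finger_force: 0.0
```

Emit:
{"fn": "move_arm", "kwargs": {
  "dp": [
    [0, 0, -3],
    [0, 0, -3],
    [0, 0, 0],
    [0, 0, 0],
    [0, 0, 0],
    [0, 0, 0],
    [0, 0, 0]
  ],
  "rotation": [
    [0, 0, 0.111],
    [0, 0, 0],
    [0, 0, 0],
    [0, 0, 0],
    [0, 0, 0],
    [0, 0, 0],
    [0, 0, 0]
  ],
  "hand": [0.75, 0.7, 0.6, 0.5, 0.3, 0.3, 0.3],
  "newtons": 10
}}

```text
clock: 15.22
eef_pos: [533.6, -264.7, 3.0]
eef_rot: [3.141, 0.0, 2.345]
wrist_force: [0.9, 0.3, 0.3]
finger_gap: 41.8
finger_force: 10.0
```

The gap is 41.8 mm, so the pads are on the wrench flats. Next: lift, carry and turn.

Emit:
{"fn": "move_arm", "kwargs": {
  "dp": [
    [0, 0, 0],
    [0, 0, 0],
    [0, 0, 20],
    [0, 0, 58],
    [0, 0, 58],
    [1.5, 35, 0],
    [1.5, 35, 0],
    [1.5, 35, 0],
    [1.5, 35, 0],
    [1.5, 35, 0]
  ],
  "rotation": [
    [0, 0, 0],
    [0, 0, 0],
    [0, 0, 0],
    [0, 0, 0],
    [0, 0, 0],
    [0, 0, 0.136],
    [0, 0, 0.136],
    [0, 0, 0.136],
    [0, 0, 0.136],
    [0, 0, 0.136]
  ],
  "hand": [0.3, 0.3, 0.3, 0.3, 0.3, 0.3, 0.3, 0.3, 0.3, 0.3],
  "newtons": 35
}}

```text
clock: 16.48
eef_pos: [540.9, -88.6, 140.2]
eef_rot: [-3.141, 0.001, 3.03]
wrist_force: [0.4, 0.2, -2.4]
finger_gap: 41.3
finger_force: 35.0
```

Emit:
{"fn": "move_arm", "kwargs": {
  "dp": [
    [1.5, 35, 0],
    [1.5, 35, 0],
    [1.5, 35, 0],
    [0, 0, 0],
    [0, 0, 0]
  ],
  "rotation": [
    [0, 0, 0.136],
    [0, 0, 0.136],
    [0, 0, 0.136],
    [0, 0, 0],
    [0, 0, 0]
  ],
  "hand": [0.3, 0.3, 0.3, 0.3, 0.3]
}}

```text
clock: 17.1
eef_pos: [545.5, 14.8, 139.6]
eef_rot: [-3.141, 0.0, -2.851]
wrist_force: [-0.3, -0.3, -2.3]
finger_gap: 41.7
finger_force: 35.0
```

Run:
```python
from cell import camera,manip
from h import *
import pickle
st=manip.read_state(); print(st["eef_pos"],st["eef_rot"],st["wrist_force"],st["finger_gap"])
c=camera("scene"); pickle.dump(c,open("s1.pkl","wb"))
s=c["image"][155:230,275:350,::-1]
cv2.imwrite("pics/a4.png",cv2.resize(s,None,fx=8,fy=8,interpolation=cv2.INTER_CUBIC))
```

```text
[545.4928814   14.83890121 139.61581579] [-3.14120289e+00  4.23006862e-04 -2.85144077e+00] [-0.33622228 -0.28437009 -2.28567531] 41.65297492188107
```

View pics/a4.png

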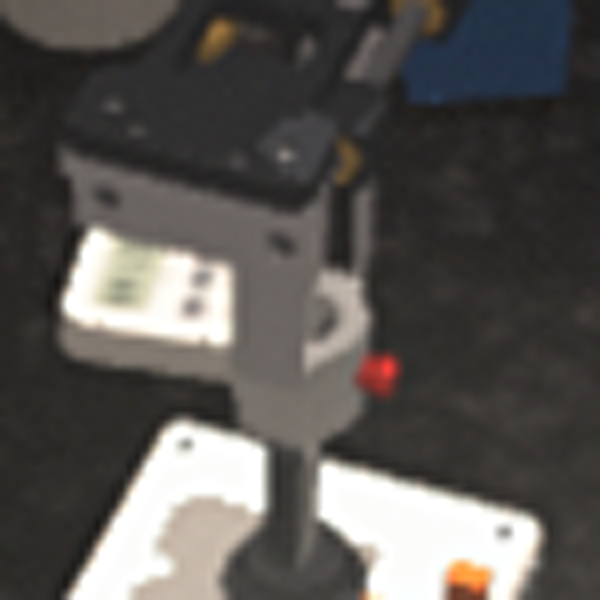

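The collar hangs centred over the shaft at crop column 300. The screw points toward the guide, and the shaft's bright flat shows on the same side. I'll go down slowly and watch the force.

Emit:
{"fn": "move_arm", "kwargs": {
  "dp": [
    [0.3, 0.1, -8],
    [0, 0, -6],
    [0, 0, -4],
    [0, 0, -4],
    [0, 0, -3],
    [0, 0, 0]
  ],
  "rotation": [
    [0, 0, 0],
    [0, 0, 0],
    [0, 0, 0],
    [0, 0, 0],
    [0, 0, 0],
    [0, 0, 0]
  ],
  "hand": [0.3, 0.3, 0.3, 0.3, 0.3, 0.3]
}}

```text
clock: 17.9
eef_pos: [545.7, 15.5, 113.8]
eef_rot: [3.142, -0.0, -2.85]
wrist_force: [0.8, 0.5, -2.0]
finger_gap: 41.4
finger_force: 35.0
```

Emit:
{"fn": "move_arm", "kwargs": {
  "dp": [
    [0, 0, -4],
    [0, 0, -4],
    [0, 0, -4],
    [0, 0, -4],
    [0, 0, -4],
    [0, 0, 0]
  ],
  "rotation": [
    [0, 0, 0],
    [0, 0, 0],
    [0, 0, 0],
    [0, 0, 0],
    [0, 0, 0],
    [0, 0, 0]
  ],
  "hand": [0.3, 0.3, 0.3, 0.3, 0.3, 0.3]
}}

```text
clock: 18.65
eef_pos: [545.6, 15.4, 93.6]
eef_rot: [3.141, -0.001, -2.85]
wrist_force: [-0.6, -0.1, -2.4]
finger_gap: 41.5
finger_force: 35.0
```

It slides freely. Next is the rest of the way down to about z = 74.

Emit:
{"fn": "move_arm", "kwargs": {
  "dp": [
    [0, 0, -4],
    [0, 0, -4],
    [0, 0, -4],
    [0, 0, -3],
    [0, 0, -2],
    [0, 0, -1.5],
    [0, 0, -1],
    [0, 0, 0],
    [0, 0, 0]
  ],
  "rotation": [
    [0, 0, 0],
    [0, 0, 0],
    [0, 0, 0],
    [0, 0, 0],
    [0, 0, 0],
    [0, 0, 0],
    [0, 0, 0],
    [0, 0, 0],
    [0, 0, 0]
  ],
  "hand": [0.3, 0.3, 0.3, 0.3, 0.3, 0.3, 0.3, 0.3, 0.3]
}}

```text
clock: 19.77
eef_pos: [545.9, 15.4, 74.6]
eef_rot: [-3.142, 0.0, -2.85]
wrist_force: [-0.6, 0.3, -2.6]
finger_gap: 41.7
finger_force: 35.0
```

Not touching yet, so I'll feel for the shoulder.

Emit:
{"fn": "move_arm", "kwargs": {
  "dp": [
    [0, 0, -0.7],
    [0, 0, -0.7],
    [0, 0, -0.7],
    [0, 0, 0],
    [0, 0, 0]
  ],
  "rotation": [
    [0, 0, 0],
    [0, 0, 0],
    [0, 0, 0],
    [0, 0, 0],
    [0, 0, 0]
  ],
  "hand": [0.3, 0.3, 0.3, 0.3, 0.3]
}}

```text
clock: 20.4
eef_pos: [546.4, 15.5, 73.6]
eef_rot: [-3.141, 0.002, -2.85]
wrist_force: [-2.8, 0.8, 10.7]
finger_gap: 41.5
finger_force: 35.0
```

Run:
```python
from cell import camera,manip
import cv2
s=camera("scene")["image"][175:250,275:350,::-1]
cv2.imwrite("pics/a5.png",cv2.resize(s,None,fx=8,fy=8,interpolation=cv2.INTER_CUBIC))
```

```text
(no output)
```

View pics/a5.png

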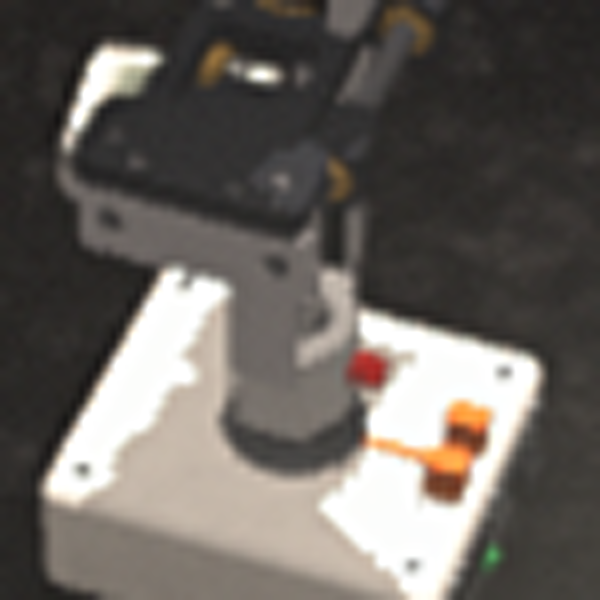

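The collar is seated on the boss, upright, with its screw at crop pixel (366,368) pointing along the orange line to the guide. The gripper is still holding it, so I'm handing in.

```bash
python3 -c "
from cell import manip
print(manip.sign_off())"
```

```text
the job is handed in; nothing more can be done
None
```

I turned the shaft so its flat faces the key guide and pushed the middle collar down to the shoulder, screw toward the guide and still gripped at 35 N. I handed the job in at about 20 s; no verdict came back, but the final picture and force readings agree.

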